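Clip the order tag onto the shoe last

ROBOT

A 7-joint arm with a two-finger parallel gripper is mounted at the origin on the work surface. World frame = base frame: x ahead of the robot, y to its left, z up, the work surface at z = 0. Lengths are in m, angles in rad, forces in N, time in s.
With the tool pointing down it reaches from about 0.4 to 0.875 m from the base axis. Payload 19.3 kg.
Tool frame: the origin (TCP) lies at the very end of the fingers, on their centre line; the grasp point (between the pads) lies 19 mm behind it; z points along the fingers, y is the direction in which the jaws open and shut (so a half turn about z gives the same grasp; the last joint's range is limited). The gripper opens to 85 mm and grips with 20 to 120 N. Pads are 22 mm wide; open, the fingers measure 114 mm over their backs; the gripper's body (76 mm by 85 mm) begins 54 mm behind the grasp point. The pads swing forward as they close: fully open they stand 13 mm farther back than shut.
Start: joints at [1.185, 0.521, -0.036, 1.599, 0.021, 1.021, -0.113], TCP at [0.194, -0.594, 0.231] pointing down, gripper open.
Joint ranges: [-2.91, 2.91], [-0.3, 2.13], [-1.5, 1.42], [0.17, 2.43], [-1.26, 4.41], [0.16, 1.93], [-2.52, 2.52]. Speed limits (rad/s): [1.89, 1.89, 2.39, 2.39, 3.01, 3.01, 3.01].

INTERFACE

Orientations are given as [roll, pitch, yaw] about the fixed x, y, z axes, in that order (R = Rz(yaw) Ry(pitch) Rx(roll)).
In Python, from workcell import bot, grab_frame, calibration, workorder gives the robot as it stands.
- The arm moves only by the tool move_arm, never from a script. Its arguments are lists of equal length, an entry for each row: "jaw": the closure in counts, from 0 (fully open) to 255 (shut); "dp": the shift along the tool's x, y, z in units of 800 mm (1.0 is 800 mm), a list of three; "rotation": the turn, a rotation vector about the tool's x, y, z in units of pi rad (1.0 is pi rad), a list of three. In form: {"jaw": [jaw, ...], "dp": [[dx, dy, dz], ...], "rotation": [[rx, ry, rz], ...]}. A call has 1 to 10 rows; each row shifts and turns the commanded pose from where the row before left it, along the tool's axes as they then stand; what a row does not reach is not made up. A row lasts 1/8 s, in which the tool goes at most 62.5 mm and 10.7 degrees, less where a joint would pass 70% of its speed; a pose out of reach is approached as far as the arm can. A call with a number of a shift or a turn outside -1 to 1 is refused whole. A call with a gripper value outside its range is refused whole. The fingers move at their own pace and stop on an object; "squeeze" is the grip in N (left out, the last holds). Time passes only in rows, so rows that do not move let the fingers close. It gives the time, the measured TCP pose, the force and the opening at its end, in the units of the state.
- bot.observe(): the state, without advancing time (a new reading comes with each control period).
- grab_frame(name): name is "side" or "top" or "wrist"; returns the picture (480x640x3 uint8, blue, green, red); there is no depth.
- calibration(name): a dict with "camera_matrix" (3x3 intrinsics, pixels), "dist" ([k1, k2, p1, p2, k3] as OpenCV has them; the pictures are not rectified), "T" (4x4, takes a point from camera to world coordinates). Camera axes: x right, y down, z forward; pixel columns grow to the right and rows downward; lengths in m; the calibration is good to about 2 mm. A picture is of the moment at which its call begins: read the wrist's pose just before it. calibration takes no time and is no camera call; for the wrist camera it gives the pose at the moment of the call.
- workorder.job_done(): hands the job in, once; it reports no verdict.
The state is a dict: "clock": time; "qpos": joint angles; "qd": joint speeds; "joint_efforts": joint torques, N m; "position": TCP position; "tool_rot": TCP orientation; "force": force on the tool from outside, world axes, zero at the start; "moment": the same for the moment, N m; "grip_width": finger opening in m.
Only numpy, scipy, OpenCV 4.12 (cv2) and the standard library are available. Lean on these libraries where they do the work, as an engineer would, in place of code of your own. Each camera call takes 0.05 s, during which the arm holds its last target. There are 200 camera calls.

TASK

Take the order tag with the snap hook out of the slotted rack and clip it onto the steel eye on top of the standing shoe last: press the hook's sprung gate gently on the eye's bar until the bar is inside and the gate has sprung shut behind it, then let the tag hang there. Never press it hard on the last (10 N breaks the eye loose), keep the last standing where it is, and leave everything else on the bench alone.

Things in the scene. Friction and masses are not known exactly. Their poses are not given: they have to be found in the camera images.
- tag: Order tag with the snap hook, on edge in an outer slot of the rack. Cast-metal plate 58 (x) x 10 (y) x 40 mm (z), origin at the centre of its underside, z up in the rack; the hook juts out along +x in the plane y = 0 to x = 95.5 mm, gate side down (-z). Mass about 180 g, balance point near x = 17 mm; the upper 25 mm of the plate stands out of the slot.
- bow (a point): Point on the tag at x = 84, y = 0, z = 20 mm, in the hook's bow, where the bar ends up. The hook is 7 mm round steel wire: spine along x at z = 32 mm (wire centre) from the plate to x = 80 mm, bow round (92, 17) mm, inturned nose ending at x = 81, z = 11 mm, its top at z = 14.5. The bar must pass over it. Free room inside: x 36 to 88, z 10.5 to 28.5 mm.
- gate (a joint): The hook's sprung gate, a 5 mm brass rod, hinged on the tag at x = 36, z = 8 mm, lying along +x at z = 8 mm when shut (0). Grows as its free end swings inward, to the spine; stop at 0.40 rad; it cannot swing outward. At 34 mm from the hinge about 2 N start it and 4 N push it right in. It springs shut once the bar has slipped past its end towards the bow.
- gate_tip (a point): Point on the tag at x = 76, y = 0, z = 8 mm: centre of the rounded end (2.5 mm radius) of the shut gate, beside the nose.
- last: Standing shoe last with the eye: wood, 281 mm long, 92 wide, 108 high, about 0.9 kg, loose. Origin on its underside right below the eye; x to the toe, y to its left, z up. Its flat cone top (z = 108 mm) is 24 to 26 mm wide, x from -55 to 30; the heel part below is 66 wide. The U-shaped eye, 5 mm steel wire, has legs at x = -13 and 13 mm and a straight level bar along x between them, at y = 0.
- eye_spot (a point): Point fixed to the last at x = 0, y = 0, z = 140 mm, where the middle of the eye's bar is meant to be. Each eye is driven in to a different depth: the bar's wire centre is really up to 12 mm above or below this point (128 to 152 mm above the bench). That is not measured: feel for it.
- rack: Slotted wooden rack, fixed to the bench, 64 (x) x 150 (y) x 33 mm (z), origin at the centre of its underside. Three slots along x, 11.5 mm wide, 15 mm deep (floor at z = 18 mm), at y = -45, 0 and 45 mm; the middle one is empty, the two tags stand in the outer ones, their +x along the rack's +x.
- plain_tag: Order tag with the same plate but only a short closed wire loop, no hook, in the other outer slot. Leave alone. Origin as for the hook tag.
- beaker: Blue plastic beaker, 72 mm wide, 88 mm high, origin under its centre. Leave alone.
- cement: White screw-top tub, 84 mm wide, 85 mm high, origin under its centre. Leave alone.
- hammer: Shoe hammer lying flat, 250 mm long, origin under its middle. Leave alone.
- tape: Roll of paper tape lying flat, 90 mm across, 19 mm high, origin under its centre. Leave alone.
- awl: Awl with a wooden handle lying flat, 150 mm long, origin under its middle. Leave alone.
- pincers: Steel lasting pincers lying flat, 185 mm long, 14 mm high, origin near the middle. Leave alone.
There are look-alikes about, which are no part of the job. Leave any pink look-alike of the tag alone.

How it is judged:
On the way, in this order (a step that is already met when the one before it is completed fails the run):
1. the hook tag is lifted clear of the rack (height (world z) of tag above 0.06 m), for 0.2 s.
2. the eye presses the gate inward, with the tag's hook on the last (value of joint gate above 0.15 rad and contact force between tag and last above 0.5 N and distance between gate_tip and eye_spot below 0.03 m), for 0.05 s.
At the end, for the whole second after the job is handed in: The tag hangs at rest from the last's eye, hook end up (within 60 degrees of upright): the bar is inside the hook's bow, the gate is shut (below 0.08 rad), and the last stands upright within 30 mm of where it stood (x of eye_spot in the frame of tag between 0.062 and 0.103 m and y of eye_spot in the frame of tag between -0.015 and 0.015 m and z of eye_spot in the frame of tag between -0.005 and 0.036 m and contact force between tag and last above 0.5 N and value of joint gate below 0.08 rad and angle between tag's own x axis and vertical below 1.05 rad and linear speed of tag below 0.03 m/s and angular speed of tag below 0.3 rad/s and angle between last's own z axis and vertical below 0.1 rad and distance of last from where it was at the start of the episode below 0.03 m); the robot touches nothing.
It fails at once if the gripped tag is pressed on the last with more than 10 N (contact force between tag and last above 10 N and contact force between the fingers and tag above 0.5 N).
It fails at once if the last is tipped by more than 12 degrees or shifted by more than 40 mm (angle between last's own z axis and vertical above 0.21 rad or distance of last from where it was at the start of the episode above 0.04 m).
It fails at once if another thing on the bench is moved by more than 20 mm (distance of any of plain_tag, beaker, cement, hammer, tape, awl, pincers from where it was at the start of the episode above 0.02 m).
It also fails if it takes over 50 s, if anything falls off the work surface, if the arm or the gripper's body presses on something with over 40 N, if the wrist force passes 120 N, or if a joint passes its speed limit or range.

## Working session

There is one attempt and no reset: what is moved stays moved. The work goes in short steps, Python scripts to look and compute and a tool call to move; the robot and the scene stay as the last step left them, time stands still between calls to the robot, and variables do not carry over. Pictures are saved under pics/ and viewed, about 8 in all and at most 12, crops included, and the job is handed in when it is done.

Besides the shell and the picture viewer there is one more tool, called after "Emit:" in YAML: its name, and indented under it one key for each argument. move_arm: Moves the arm, as the interface text tells. Shifts and turns lie within -1 to 1; 1 stands for 800 mm of shift or pi rad of turn. Its arguments: {"type":"object","properties":{"jaw":{"type":"array","items":{"type":"number"}},"dp":{"type":"array","items":{"type":"array","items":{"type":"number","minimum":-1,"maximum":1}}},"rotation":{"type":"array","items":{"type":"array","items":{"type":"number","minimum":-1,"maximum":1}}},"squeeze":{"type":"number"}},"required":["jaw","dp","rotation"]}

```bash
mkdir -p pics; ls
python3 - <<'E'
from workcell import bot, grab_frame, calibration
import cv2
for n in("side","top","wrist"):
    f=grab_frame(n); cv2.imwrite(f"pics/{n}0.png",f); c=calibration(n); print(n,c["camera_matrix"],c["dist"],c["T"])
print(bot.observe())
E
```

```text
pics
side [[487.68268676   0.         320.65865479]
 [  0.         487.68268676 244.52723802]
 [  0.           0.           1.        ]] [0.01987916 0.         0.         0.         0.        ] [[-0.93704287 -0.23785393  0.25568765  0.2122883 ]
 [-0.34866283  0.67835643 -0.64673548  0.71170086]
 [-0.01961878 -0.69516765 -0.71857988  0.87095044]
 [ 0.          0.          0.          1.        ]]
top [[457.13814316   0.         322.00033095]
 [  0.         457.13814316 235.92176795]
 [  0.           0.           1.        ]] [-0.07734805  0.          0.          0.          0.        ] [[-0.08762134 -0.97037594  0.22515114  0.26859593]
 [-0.99613752  0.08664701 -0.01422478  0.02448334]
 [-0.00570529 -0.2255279  -0.97422     1.14813289]
 [ 0.          0.          0.          1.        ]]
wrist [[422.7304421    0.         317.50612377]
 [  0.         422.7304421  237.87498118]
 [  0.           0.           1.        ]] [-0.06696383  0.          0.          0.          0.        ] [[ 0.31081867 -0.90337482 -0.29547536  0.26852553]
 [-0.950467   -0.29609111 -0.09456504 -0.5682501 ]
 [-0.00205995  0.31023216 -0.9506586   0.37434164]
 [ 0.          0.          0.          1.        ]]
{'clock': 0.15, 'qpos': array([ 1.18481351,  0.52185941, -0.03632758,  1.59981584,  0.02124564,
        1.02106324, -0.11280285]), 'qd': array([-0.00139374, -0.00190284,  0.00095839, -0.00284176, -0.00030272,
        0.00076893, -0.0009574 ]), 'joint_efforts': array([ 2.75386250e-03, -9.27382493e+01,  1.98046893e+00, -3.70051503e+01,
        1.79221208e-02,  6.32189680e-03,  1.45397252e-05]), 'position': array([ 0.19399934, -0.59390947,  0.2308909 ]), 'tool_rot': array([-3.14083749e+00,  8.60812077e-05,  3.15790561e-01]), 'force': array([-0.10248921, -0.31773495, -0.99543098]), 'moment': array([ 0.03381399, -0.00792858,  0.00472166]), 'grip_width': 0.08587472995647996}
```

View pics/top0.png

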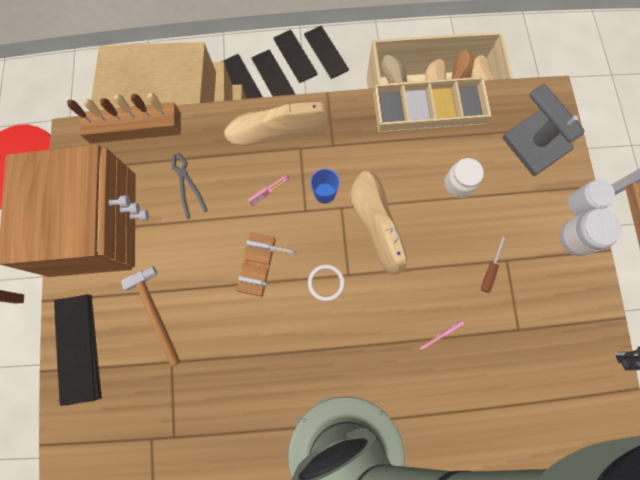

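View pics/side0.png

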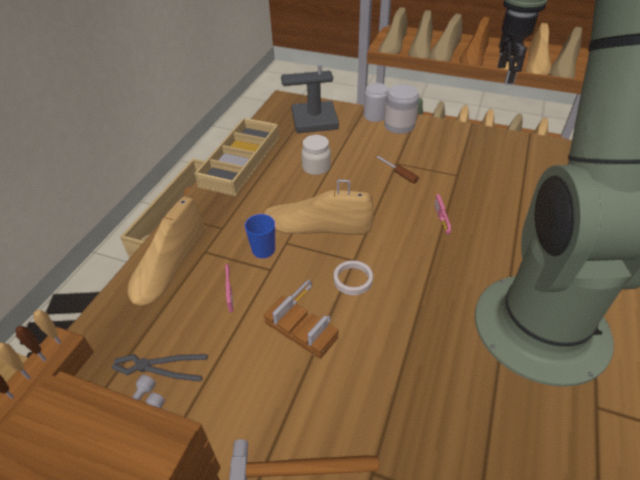

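Top: the hook tag is at (263,246) with its hook at (294,251), the plain tag at (252,282), and the standing last's eye at about (393,232). Look-alikes: pink tags at (268,190) and (442,335), the plain tag, and the other last at (275,123). I choose the steel tag at (263,246) in the rack and check it in a close crop.

Run:
```python
import cv2,numpy as np
t=cv2.imread("pics/top0.png");s=cv2.imread("pics/side0.png")
def c(im,x,y,w,h):return cv2.resize(im[y:y+h,x:x+w],(400,300),interpolation=cv2.INTER_CUBIC)
a=np.hstack([c(t,230,225,80,60 if 0 else 60),c(t,360,205,60,45*1)])
b=np.hstack([c(s,260,275,80,60),c(s,315,165,80,60)])
cv2.imwrite("pics/crop1.png",np.vstack([a,b]))
```

```text
(no output)
```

View pics/crop1.png

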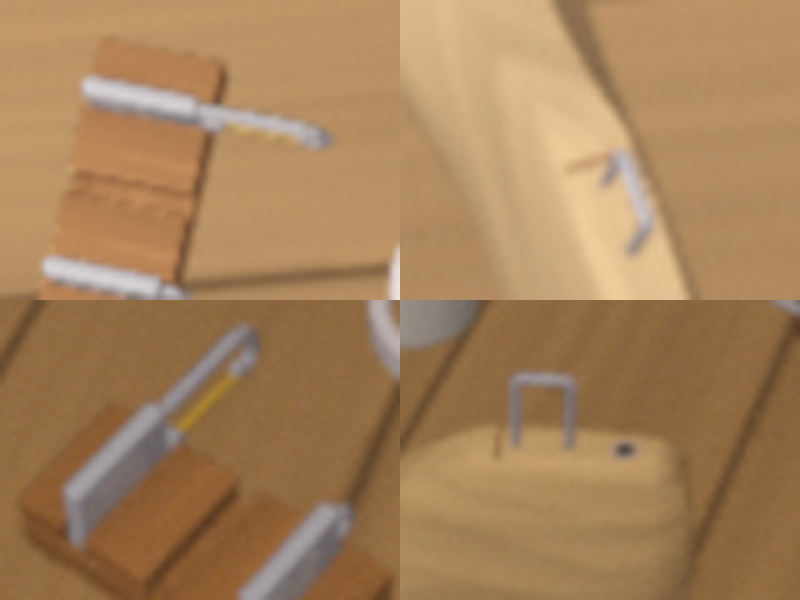

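```bash
cat > h.py <<'E'
from workcell import bot, grab_frame, calibration
import cv2,numpy as np
from scipy.spatial.transform import Rotation as R
def ray(c,p):
    c=calibration(c) if isinstance(c,str) else c
    u=cv2.undistortPoints(np.array([[p]],float),c["camera_matrix"],c["dist"])[0,0]
    T=c["T"];return T[:3,3],T[:3,:3]@np.array([*u,1])
def plane(c,p,z):
    o,d=ray(c,p);return o+d*(z-o[2])/d[2]
def tri(c1,p1,c2,p2):
    o1,d1=ray(c1,p1);o2,d2=ray(c2,p2)
    s=np.linalg.lstsq(np.c_[d1,-d2],o2-o1,rcond=None)[0]
    a,b=o1+d1*s[0],o2+d2*s[1];return (a+b)/2,np.linalg.norm(a-b)
def proj(c,X):
    c=calibration(c) if isinstance(c,str) else c
    Ti=np.linalg.inv(c["T"])
    return cv2.projectPoints(np.array(X,float).reshape(-1,1,3),cv2.Rodrigues(Ti[:3,:3])[0],Ti[:3,3],c["camera_matrix"],c["dist"])[0][:,0]
E
python3 - <<'E'
from h import *
np.set_printoptions(precision=4,suppress=True)
print("bar A(toe)",tri("top",(393,228.2),"side",(337.6,181)))
print("bar B",tri("top",(397.2,238.7),"side",(349.6,181.4)))
print("feet",plane("top",(390.7,232.4),.108),plane("top",(394.8,242.5),.108),plane("side",(338,194),.108),plane("side",(349,194.6),.108))
print("plate back",plane("top",(247,242.6),.058),"front",plane("top",(271.4,247),.058))
print("hook tip",plane("top",(295,252.6),.040))
print("plate side",plane("side",(274,333),.058),plane("side",(292,316),.058),plane("side",(310,281),.05))
print("plain",plane("top",(230+45/5,225+265/5),.058),plane("top",(230+160/5,225+288/5),.058))
print("others", plane("top",(325,170),.088),plane("top",(326,283),.019))
E
```

```text
bar A(toe) (array([ 0.5051, -0.1518,  0.1442]), np.float64(0.0017669776226112743))
bar B (array([ 0.4786, -0.1582,  0.1455]), np.float64(0.0006184558402907261))
feet [ 0.5031 -0.1517  0.108 ] [ 0.4782 -0.1583  0.108 ] [ 0.5034 -0.1481  0.108 ] [ 0.4777 -0.1546  0.108 ]
plate back [0.5201 0.1928 0.058 ] front [0.5039 0.1339 0.058 ]
hook tip [0.4885 0.0784 0.04  ]
plate side [0.5038 0.2386 0.058 ] [0.486  0.1889 0.058 ] [0.4877 0.0845 0.05  ]
plain [0.4347 0.2167 0.058 ] [0.4189 0.162  0.058 ]
others [ 0.6792 -0.013   0.088 ] [0.4094 0.0086 0.019 ]
```

Crop: steel tag with the brass gate in the rack's upper slot, so the choice is confirmed. The eye is a U with its bar at about 0.145 m by triangulation, and the last's yaw is about 0.243. I'm moving to hover over the tag.

Emit:
move_arm:
  jaw: [0,0,0,0,0,0,0,0,0,0]
  dp:
    - [0.0414,-0.0476,0]
    - [0.0414,-0.0476,0]
    - [0.0414,-0.0476,0]
    - [0.0414,-0.0476,0]
    - [0.0414,-0.0476,0]
    - [0.0414,-0.0476,0]
    - [0.0414,-0.0476,0]
    - [0.0414,-0.0476,0]
    - [0.0414,-0.0476,0]
    - [0.0414,-0.0476,0]
  rotation:
    - [0,0,0]
    - [0,0,0]
    - [0,0,0]
    - [0,0,0]
    - [0,0,0]
    - [0,0,0]
    - [0,0,0]
    - [0,0,0]
    - [0,0,0]
    - [0,0,0]

```text
clock: 1.4
position: [0.391, -0.1278, 0.2314]
tool_rot: [3.141, -0.0, 0.316]
force: [1.6, -0.5, 0.5]
grip_width: 0.0856
```

Emit:
move_arm:
  jaw: [0,0,0,0,0,0,0,0,0,0]
  dp:
    - [0.0414,-0.0476,0]
    - [0.0414,-0.0476,0]
    - [0.0414,-0.0476,0]
    - [0.0414,-0.0476,0]
    - [0.0414,-0.0476,0]
    - [0.0414,-0.0476,0]
    - [0,0,0]
    - [0,0,0]
    - [0,0,0]
    - [0,0,0]
  rotation:
    - [0,0,0]
    - [0,0,0]
    - [0,0,0]
    - [0,0,0]
    - [0,0,0]
    - [0,0,0]
    - [0,0,-0.052]
    - [0,0,-0.052]
    - [0,0,-0.052]
    - [0,0,-0.052]

```text
clock: 2.65
position: [0.5085, 0.1496, 0.2311]
tool_rot: [-3.141, 0.0, 0.975]
force: [0.4, -1.2, -0.1]
grip_width: 0.0853
```

Emit:
move_arm:
  jaw: [0,0,0]
  dp:
    - [0,0,0]
    - [0,0,0]
    - [0,0,0]
  rotation:
    - [0,0,-0.053]
    - [0,0,-0.053]
    - [0,0,0]

```text
clock: 3.02
position: [0.5086, 0.1494, 0.2311]
tool_rot: [-3.141, -0.0, 1.301]
force: [-0.1, 0.8, 0.2]
grip_width: 0.0852
```

Run:
```python
from h import *
np.set_printoptions(precision=4,suppress=True)
import json
o=bot.observe();c=calibration("wrist");f=grab_frame("wrist");cv2.imwrite("pics/w1.png",f)
np.savez("w1.npz",**c)
for k in("clock","qpos","position","tool_rot","force","moment"):print(k,o[k])
# predicted tag corners
t=np.array([-.2656,-.964,0]);n=np.array([.964,-.2656,0]);C=np.array([.512,.1634,.058])
print(proj(c,[C-29e-3*t,C+29e-3*t,C+.095*t-[0,0,.02]]))
```

```text
clock 3.025
qpos [ 0.0805  0.4308 -0.6351  1.8261  0.3018  0.9831 -0.9503]
position [0.5086 0.1494 0.2311]
tool_rot [-3.1411 -0.      1.3011]
force [-0.0687  0.7624  0.2072]
moment [ 0.038  -0.0092 -0.0486]
[[319.3104 153.1467]
 [319.26   228.1191]
 [319.1781 293.8228]]
```

View pics/w1.png

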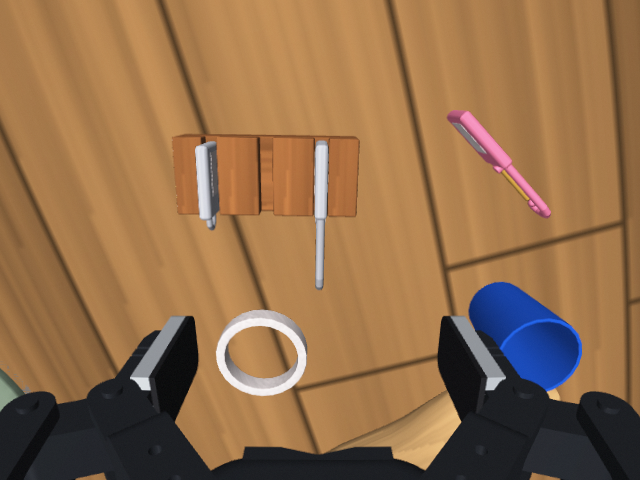

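Run:
```python
from h import *
np.set_printoptions(precision=4,suppress=True)
f=cv2.imread("pics/w1.png");c=dict(np.load("w1.npz"))
h=cv2.cvtColor(f,cv2.COLOR_BGR2HSV)
m=((h[...,1]<60)&(h[...,2]>70)).astype(np.uint8); m[:,:300]=0;m[:,345:]=0;m[300:]=0;m[:120]=0
for y in range(130,296,6):
    x=np.where(m[y])[0]
    if len(x):print(y,x[0],x[-1],f[y,x].mean(1).astype(int))
print(np.where(m.any(1))[0][[0,-1]])
for p,z in[((321.5,141),.058),((321.5,219),.058),((319.5,288),.04),((319.5,225),.0535),((319.5,280),.052)]:
  print(p,plane(c,p,z))
```

```text
142 316 326 [140 156 163 171 171 169 169 168 166 153 144]
148 315 327 [130 205 215 224 229 228 224 221 222 224 212 191 166]
154 315 328 [168 208 215 223 229 226 222 222 222 222 206 184 159 110]
160 315 328 [146 211 217 224 229 226 221 221 222 222 202 179 150 106]
166 315 327 [151 213 216 224 229 224 219 220 222 220 199 177 141]
172 314 327 [162 160 209 216 225 228 224 219 220 220 218 195 173 125]
178 315 327 [166 210 217 226 227 224 219 220 220 215 191 172 115]
184 315 327 [174 211 219 227 227 224 220 220 220 209 188 172 128]
190 314 327 [181 186 212 218 228 227 222 220 220 219 206 184 167 132]
196 315 326 [191 212 218 228 226 222 219 219 219 203 183 162]
202 315 326 [197 213 220 227 226 220 217 218 219 202 181 154]
208 315 326 [202 214 220 228 226 220 218 217 217 198 179 143]
214 314 326 [122 206 213 222 229 224 220 217 218 216 196 176 126]
220 315 324 [175 153 174 184 190 185 180 165 140 106]
226 316 324 [170 185 202 205 202 191 175 146 106]
232 316 324 [154 188 201 208 201 190 176 142  98]
238 316 323 [162 190 204 207 200 189 172 136]
244 316 323 [163 191 206 206 199 188 169 129]
250 316 323 [166 192 207 205 197 186 164 123]
256 316 323 [170 194 208 205 196 185 160 117]
262 316 323 [175 197 208 205 196 182 157 110]
268 316 323 [179 199 209 204 195 180 150 108]
274 315 323 [134 179 200 210 202 194 176 146 102]
280 315 322 [128 161 177 183 179 168 149 117]
286 315 322 [108 138 173 175 175 161 138  87]
[141 289]
(321.5, 141) [0.5236 0.1995 0.058 ]
(321.5, 219) [0.5079 0.1421 0.058 ]
(319.5, 288) [0.4888 0.078  0.04  ]
(319.5, 225) [0.5048 0.1366 0.0535]
(319.5, 280) [0.4921 0.0904 0.052 ]
```

Emit:
move_arm:
  jaw: [0,0,0,0,0,150,255,255,255,255]
  dp:
    - [0.0098,0.001,0]
    - [0,0,0.06]
    - [0,0,0.06]
    - [0,0,0.06]
    - [0,0,0.061]
    - [0,0,0]
    - [0,0,0]
    - [0,0,0]
    - [0,0,0]
    - [0,0,0]
  rotation:
    - [0,0,0]
    - [0,0,0]
    - [0,0,0]
    - [0,0,0]
    - [0,0,0]
    - [0,0,0]
    - [0,0,0]
    - [0,0,0]
    - [0,0,0]
    - [0,0,0]
  squeeze: 90

```text
clock: 4.32
position: [0.5125, 0.157, 0.0399]
tool_rot: [3.139, -0.001, 1.301]
force: [-1.7, -2.3, 14.3]
grip_width: 0.0077
```

Emit:
move_arm:
  jaw: [255,255,255,255,255,255]
  dp:
    - [0,0,0]
    - [0,0,-0.01]
    - [0,0,-0.03]
    - [0,0,-0.06]
    - [0,0,-0.06]
    - [0,0,0]
  rotation:
    - [0,0,0]
    - [0,0,0]
    - [0,0,0]
    - [0,0,0]
    - [0,0,0]
    - [0,0,0]

```text
clock: 5.08
position: [0.5128, 0.1575, 0.17]
tool_rot: [3.137, -0.003, 1.302]
force: [-0.3, -0.3, -2.9]
grip_width: 0.008
```

Run:
```python
from h import *
np.set_printoptions(precision=4,suppress=True)
o=bot.observe();c=calibration("wrist");f=grab_frame("wrist");np.savez("w2.npz",**c)
s=grab_frame("side");cv2.imwrite("pics/s2.png",s);cv2.imwrite("pics/w2.png",f)
for k in("clock","position","tool_rot","force","moment","grip_width"):print(k,o[k])
p=proj("side",[o["position"]])[0].astype(int);print(p)
x,y=p[0]-80,p[1]-60
cv2.imwrite("pics/c2.png",np.hstack([cv2.resize(s[max(y,0):y+120,x:x+160],(400,300)),cv2.resize(f,(400,300))]))
```

```text
clock 5.075
position [0.5128 0.1575 0.17  ]
tool_rot [ 3.137  -0.0027  1.3018]
force [-0.2507 -0.3323 -2.9241]
moment [-0.0195  0.0076  0.0174]
grip_width 0.00795638218102008
[281 265]
```

View pics/c2.png

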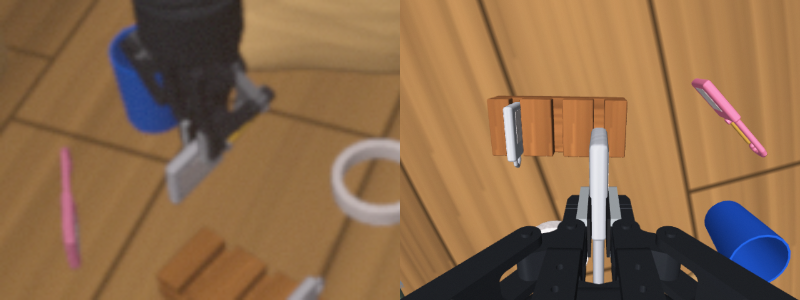

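Run:
```python
from h import *
np.set_printoptions(precision=4,suppress=True)
o=bot.observe();c=dict(np.load("w2.npz"));f=cv2.imread("pics/w2.png")
Rt=R.from_euler("xyz",o["tool_rot"]).as_matrix();P=o["position"]
def tag(x,y,z): return P+Rt@np.array([-(x-.0134),y,-(z-.022)])
for q in [(-.029,0,0),(-.029,0,.04),(-.029,.005,.04),(-.029,-.005,.04),(.029,0,.04)]: print(q,proj(c,[tag(*q)])[0])
for y in range(195,262,4): print(y,f[y,306:334:3].mean(1).astype(int))
```

```text
(-0.029, 0, 0) [317.709  200.9367]
(-0.029, 0, 0.04) [317.9949 228.8736]
(-0.029, 0.005, 0.04) [333.6948 228.8698]
(-0.029, -0.005, 0.04) [302.2925 228.8791]
(0.029, 0, 0.04) [317.8984 382.0136]
195 [114  58 117 119 118 118 118 111 117 117]
199 [113  63 123 122 123 121 121 113 117 116]
203 [114  62 130 130 131 130 129 108 116 116]
207 [114 158 165 171 173 173 170 147 116 117]
211 [119 159 171 173 173 172 170 151 106 116]
215 [131 161 176 177 176 174 171 155 120 118]
219 [151 163 170 171 174 175 175 155 129 116]
223 [152 167 177 174 172 170 167 151 136 116]
227 [153 164 175 175 175 175 174 157 140 116]
231 [160 193 204 203 202 203 200 171 141 102]
235 [223 228 232 233 230 227 228 213 187  92]
239 [217 230 234 233 228 227 227 209 179  89]
243 [214 228 234 230 227 228 226 203 177 115]
247 [215 228 234 230 226 227 226 203 174 128]
251 [215 228 234 230 225 227 227 201 176 128]
255 [215 228 234 230 226 226 225 202 173 128]
259 [215 228 235 231 226 227 226 201 174 123]
```

The tag is held and clear of the rack, with a pose consistent to about 1 mm. Next I carry it to just above the eye's bar.

Emit:
move_arm:
  jaw: [255,255,255,255,255,255,255,255,255,255]
  dp:
    - [0,0,-0.02]
    - [0,0,-0.02]
    - [0,0,0]
    - [-0.05,-0.02,0]
    - [-0.05,-0.02,0]
    - [-0.05,-0.02,0]
    - [-0.05,-0.02,0]
    - [-0.05,-0.02,0]
    - [-0.0514,-0.02,0]
    - [0,0,0.01]
  rotation:
    - [0,0,-0.055]
    - [0,0,-0.055]
    - [0,0,-0.0536]
    - [0,0,0]
    - [0,0,0]
    - [0,0,0]
    - [0,0,0]
    - [0,0,0]
    - [0,0,0]
    - [0,0,0]

```text
clock: 6.42
position: [0.4758, -0.1034, 0.1893]
tool_rot: [-3.14, -0.0, 1.811]
force: [0.1, 0.7, -1.7]
grip_width: 0.0073
```

Emit:
move_arm:
  jaw: [255,255,255]
  dp:
    - [0,0,0.01]
    - [0,0,0]
    - [0,0,0]
  rotation:
    - [0,0,0]
    - [0,0,0]
    - [0,0,0]

```text
clock: 6.8
position: [0.477, -0.0994, 0.1824]
tool_rot: [-3.141, -0.0, 1.818]
force: [-0.6, -0.9, -0.9]
grip_width: 0.008
```

```bash
cat >> h.py <<'E'
X0,Z0=.013,.022
def tagpt(o,x,y,z):
    return o["position"]+R.from_euler("xyz",o["tool_rot"]).as_matrix()@np.array([-(x-X0),-y,-(z-Z0)])
def shot(n,half=(40,30)):
    o=bot.observe();ims=[]
    for cam in("top","side"):
        f=grab_frame(cam);cv2.imwrite(f"pics/{cam}{n}.png",f)
        p=proj(cam,[tagpt(o,.075,0,.01)])[0].astype(int);x,y=p-np.array(half)
        print(cam,"origin",x,y);ims.append(cv2.resize(f[y:y+2*half[1],x:x+2*half[0]],(400,300),interpolation=cv2.INTER_CUBIC))
        print({k:proj(cam,[tagpt(o,*v)])[0].round(1) for k,v in dict(tip=(.0955,0,.017),gt=(.076,0,.008),spine=(.029,0,.032)).items()})
    cv2.imwrite(f"pics/z{n}.png",np.hstack(ims));return o
E
python3 - <<'E'
from h import *
np.set_printoptions(precision=4,suppress=True)
o=shot(3)
for k in("clock","position","tool_rot","force","moment","grip_width"):print(k,o[k])
E
```

```text
top origin 358 200
{'tip': array([408. , 226.6]), 'gt': array([399.1, 230.4]), 'spine': array([380.5, 234.7])}
side origin 304 141
{'tip': array([345.1, 163.7]), 'gt': array([344.4, 171.9]), 'spine': array([342.9, 176.1])}
clock 6.8
position [ 0.477  -0.0994  0.1824]
tool_rot [-3.1414 -0.0004  1.8177]
force [-0.595  -0.8661 -0.8568]
moment [ 0.0007 -0.0394 -0.0434]
grip_width 0.008028479063294758
```

View pics/z3.png

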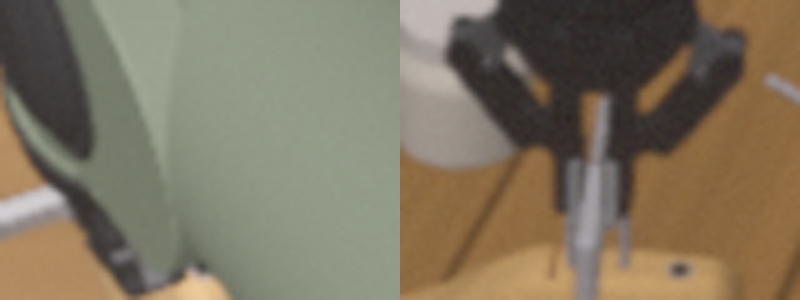

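The top view is blocked by the arm and the side view shows only the plate end-on at about (337,190), so I will feel for the bar.

Emit:
move_arm:
  jaw: [255,255,255,255]
  dp:
    - [0,0,0.0075]
    - [0,0,0.0075]
    - [0,0,0]
    - [0,0,0]
  rotation:
    - [0,0,0]
    - [0,0,0]
    - [0,0,0]
    - [0,0,0]

```text
clock: 7.4
position: [0.4769, -0.1002, 0.1705]
tool_rot: [3.142, -0.0, 1.816]
force: [-0.6, -0.6, -2.2]
grip_width: 0.0075
```

```bash
cat >> h.py <<'E'
def feel(n=4):
    F=[];M=[]
    for i in range(n):
        o=bot.observe();F.append(o["force"]);M.append(o["moment"]); grab_frame("side")
    np.set_printoptions(precision=3,suppress=True)
    Rt=R.from_euler("xyz",o["tool_rot"]).as_matrix()
    print("t",o["clock"],"pos",o["position"].round(4),"rot",o["tool_rot"],"F",np.mean(F,0),"M",np.mean(M,0),"Mtool",Rt.T@np.mean(M,0),"Ftool",Rt.T@np.mean(F,0),"sd",np.std(F,0),np.std(M,0))
    print("force at tag bar-x, eye nominal in tag:",Rt.T@(np.array([.4919,-.155,.145])-o["position"])*[-1,-1,-1]+[X0,0,Z0])
E
python3 -c "from h import *;feel(8)"
```

```text
t 7.75 pos [ 0.477 -0.1    0.171] rot [3.142 0.    1.816] F [-0.28 -0.28 -1.76] M [0.019 0.006 0.001] Mtool [ 0.001  0.02  -0.001] Ftool [-0.203 -0.339  1.76 ] sd [0.696 0.39  0.595] [0.031 0.018 0.03 ]
force at tag bar-x, eye nominal in tag: [ 0.07  -0.001 -0.004]
```

Emit:
move_arm:
  jaw: [255,255,255,255]
  dp:
    - [0,0,0.0025]
    - [0,0,0.0025]
    - [0,0,0.0025]
    - [0,0,0]
  rotation:
    - [0,0,0]
    - [0,0,0]
    - [0,0,0]
    - [0,0,0]

```text
clock: 8.3
position: [0.4769, -0.1002, 0.1644]
tool_rot: [-3.142, -0.0, 1.816]
force: [-0.6, 0.4, 1.3]
grip_width: 0.0075
```

```bash
python3 -c "from h import *;feel(6)"
```

```text
t 8.55 pos [ 0.477 -0.1    0.165] rot [3.142 0.    1.816] F [-0.037  0.789  0.673] M [ 0.071  0.086 -0.015] Mtool [0.066 0.09  0.015] Ftool [ 0.774  0.156 -0.673] sd [0.505 0.741 0.387] [0.042 0.025 0.006]
force at tag bar-x, eye nominal in tag: [ 0.07  -0.001  0.002]
```

Emit:
move_arm:
  jaw: [255,255,255]
  dp:
    - [0,0,0.0025]
    - [0,0,0.0025]
    - [0,0,0]
  rotation:
    - [0,0,0]
    - [0,0,0]
    - [0,0,0]

```text
clock: 8.98
position: [0.4769, -0.1003, 0.1604]
tool_rot: [-3.142, -0.0, 1.816]
force: [0.5, 0.4, 2.2]
grip_width: 0.0078
```

```bash
python3 -c "from h import *;feel(6)
o=bot.observe()
s=grab_frame('side');p=proj('side',[tagpt(o,.06,0,.01)])[0].astype(int);w=grab_frame('wrist')
cv2.imwrite('pics/c4.png',np.hstack([cv2.resize(s[p[1]-45:p[1]+45,p[0]-60:p[0]+60],(400,300),interpolation=2),cv2.resize(w,(400,300))]));print(p)"
```

```text
t 9.225 pos [ 0.477 -0.1    0.161] rot [3.142 0.    1.816] F [-0.068  0.354  1.19 ] M [-0.058 -0.048 -0.008] Mtool [-0.033 -0.068  0.008] Ftool [ 0.36  0.02 -1.19] sd [0.384 0.34  0.53 ] [0.036 0.043 0.027]
force at tag bar-x, eye nominal in tag: [ 0.07  -0.001  0.006]
[343 182]
```

View pics/c4.png

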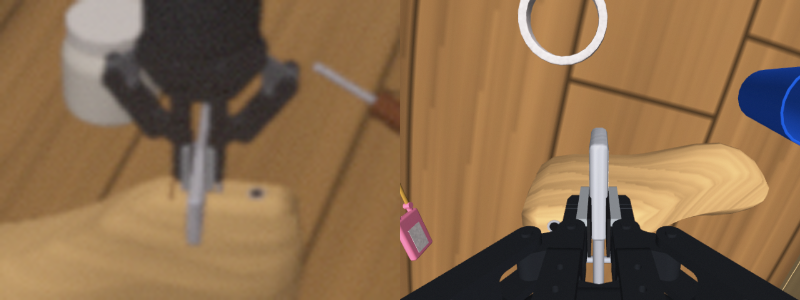

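Run:
```python
from h import *
np.set_printoptions(precision=4,suppress=True)
o=bot.observe();c=calibration("wrist");w=grab_frame("wrist");cv2.imwrite("pics/w5.png",w)
cv2.imwrite("pics/c5.png",cv2.resize(w[370:480,250:390],(760,600),interpolation=2))
for x in (.066,.070,.074): print(x,proj(c,[tagpt(o,x,.008,.0075),tagpt(o,x,-.008,.0075)]))
print("hook tip/spine",proj(c,[tagpt(o,.0955,0,.017),tagpt(o,.08,0,.0355),tagpt(o,.029,0,.04)]))
```

```text
0.066 [[301.5013 409.054 ]
 [336.4542 409.1009]]
0.07 [[301.6169 416.0498]
 [336.313  416.097 ]]
0.074 [[301.7315 422.9359]
 [336.173  422.9835]]
hook tip/spine [[318.9057 474.2056]
 [319.007  482.8801]
 [319.2418 387.3676]]
```

View pics/c5.png

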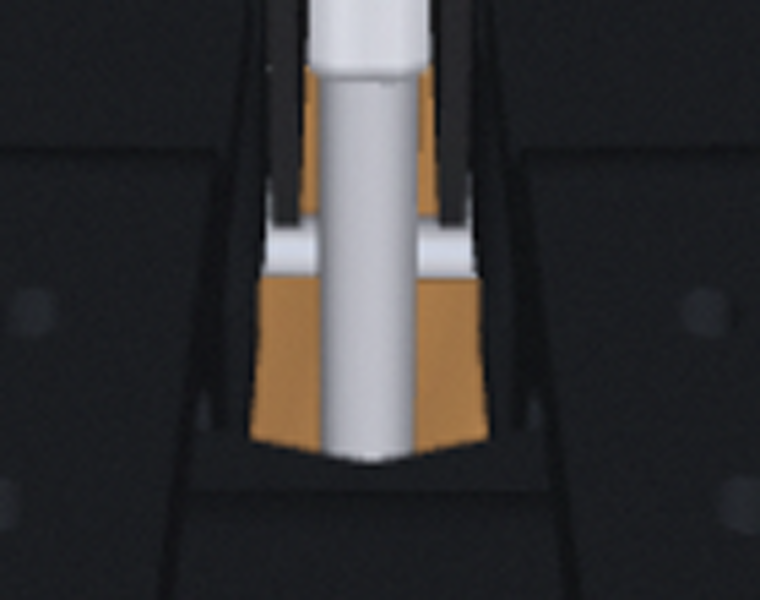

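The wrist crop shows the bar crossing under the spine at rows 410–421. That puts it at tag x of about 70 mm, square to the hook, and the force agrees with the gate being half in. I continue down and outward in small steps.

Emit:
move_arm:
  jaw: [255,255,255,255,255]
  dp:
    - [0,0,0.0015]
    - [0,0,0.0015]
    - [0.0025,0,0]
    - [0.0025,0,0]
    - [0,0,0]
  rotation:
    - [0,0,0]
    - [0,0,0]
    - [0,0,0]
    - [0,0,0]
    - [0,0,0]

```text
clock: 10.05
position: [0.4758, -0.0959, 0.1581]
tool_rot: [-3.141, -0.0, 1.817]
force: [0.3, 2.0, 0.7]
grip_width: 0.0078
```

```bash
cat >> h.py <<'E'
def barrow(n):
    # bar edges beside the spine in the wrist picture -> tag x of the bar for two bar heights
    o=bot.observe();c=calibration("wrist");w=grab_frame("wrist");cv2.imwrite(f"pics/w{n}.png",w)
    g=w[375:470].astype(int)
    for col in (304,305,329,331,333):
        s=g[:,col];b=(s.min(1)>130)
        r=np.where(b)[0]+375
        print("col",col,(r.min(),r.max()) if len(r) else None,end="; ")
    for z in(.145,.149):
        for row in(405,410,415,420,425,430):
            P=plane(c,(319,row),z);d=P-tagpt(o,0,0,0);e=tagpt(o,1,0,0)-tagpt(o,0,0,0);print((row,round(float(d@e)*1000,1)),end="")
        print()
E
python3 -c "from h import *;feel(6);barrow(6)"
```

```text
t 10.3 pos [ 0.476 -0.096  0.158] rot [-3.142 -0.     1.816] F [-0.707  2.32   0.845] M [0.348 0.109 0.008] Mtool [ 0.021  0.364 -0.008] Ftool [ 2.422 -0.122 -0.844] sd [0.689 0.638 0.549] [0.032 0.041 0.021]
force at tag bar-x, eye nominal in tag: [ 0.074 -0.001  0.009]
col 304 (np.int64(422), np.int64(431)); col 305 (np.int64(422), np.int64(431)); col 329 (np.int64(422), np.int64(432)); col 331 (np.int64(422), np.int64(432)); col 333 (np.int64(422), np.int64(432)); (405, 62.5)(410, 65.3)(415, 68.1)(420, 71.0)(425, 73.9)(430, 76.8)
(405, 59.2)(410, 61.9)(415, 64.7)(420, 67.5)(425, 70.3)(430, 73.2)
```

Run:
```python
from h import *
np.set_printoptions(precision=1,suppress=True)
o=bot.observe();c=calibration("wrist");w=cv2.imread("pics/w6.png");s=grab_frame("side")
p=proj("side",[tagpt(o,.06,0,.01)])[0].astype(int)
a=cv2.resize(w[180:480,220:420],(400,600),interpolation=2);b=cv2.resize(s[p[1]-50:p[1]+70,p[0]-40:p[0]+40],(400,600),interpolation=2)
cv2.imwrite("pics/c6.png",np.hstack([a,b]));print("side org",p-[40,50])
print(proj(c,[tagpt(o,-.029,0,0),tagpt(o,-.029,0,.04),tagpt(o,.029,0,.04)]))
print(w[200:240:2,318].mean(1).astype(int));print(w[376:396,318].mean(1).astype(int))
s0=cv2.imread("pics/side0.png")
# last shift: compare cap/edge region of last by phase correlation (toe part)
q=cv2.phaseCorrelate(np.float32(cv2.cvtColor(s0[195:240,270:320],6)),np.float32(cv2.cvtColor(s[195:240,270:320],6)));print("last shift px",q)
```

```text
side org [303 134]
[[319.2 202.1]
 [319.4 231.3]
 [319.1 387.3]]
[117 117 142 149 154 155 157 161 157 153 161 157 155 157 158 178 207 223
 220 216]
[212 212 212 211 212 214 196 172 144 184 193 192 193 193 192 192 193 193
 193 193]
last shift px ((-0.06314271944559025, 0.4006506667482057), 1.0155525394015843)
```

View pics/c6.png

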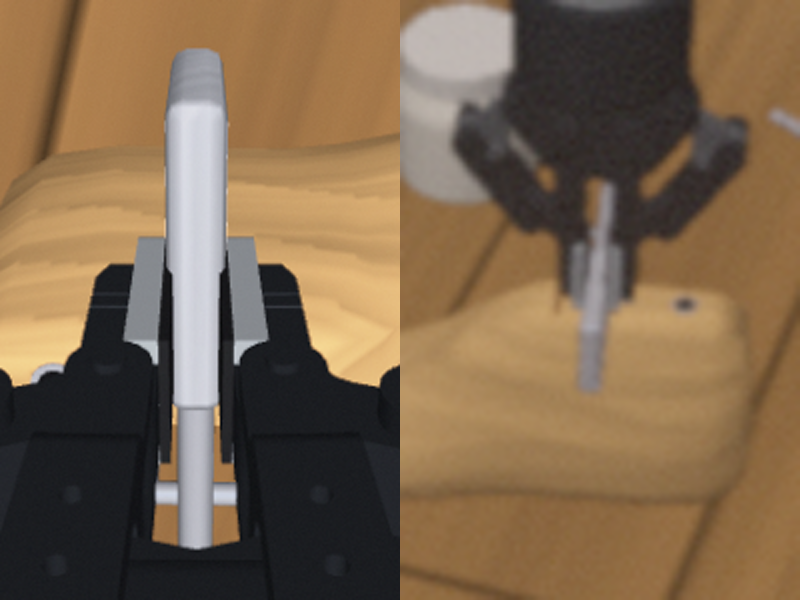

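Nothing has slipped in the grip, and the last has moved less than 1 mm. I continue with 1 mm probes.

Emit:
move_arm:
  jaw: [255,255,255]
  dp:
    - [0,0,0.0015]
    - [0,0,0]
    - [0,0,0]
  rotation:
    - [0,0,0]
    - [0,0,0]
    - [0,0,0]

```text
clock: 10.82
position: [0.476, -0.0963, 0.1569]
tool_rot: [3.142, -0.0, 1.816]
force: [0.2, 2.2, 0.7]
grip_width: 0.0077
```

```bash
python3 -c "from h import *;feel(6);barrow(7)"
```

```text
t 11.075 pos [ 0.476 -0.096  0.157] rot [3.142 0.    1.816] F [-0.333  2.058  1.329] M [0.329 0.027 0.022] Mtool [-0.054  0.326 -0.022] Ftool [ 2.077  0.177 -1.329] sd [0.298 0.421 0.474] [0.025 0.03  0.032]
force at tag bar-x, eye nominal in tag: [ 0.074 -0.001  0.01 ]
col 304 (np.int64(423), np.int64(433)); col 305 (np.int64(423), np.int64(433)); col 329 (np.int64(424), np.int64(433)); col 331 (np.int64(424), np.int64(433)); col 333 (np.int64(424), np.int64(433)); (405, 61.6)(410, 64.3)(415, 67.2)(420, 70.0)(425, 72.9)(430, 75.8)
(405, 58.2)(410, 61.0)(415, 63.7)(420, 66.5)(425, 69.3)(430, 72.1)
```

Emit:
move_arm:
  jaw: [255,255,255]
  dp:
    - [0,0,0.002]
    - [0,0,0]
    - [0,0,0]
  rotation:
    - [0,0,0]
    - [0,0,0]
    - [0,0,0]

```text
clock: 11.55
position: [0.476, -0.0964, 0.1553]
tool_rot: [3.142, 0.0, 1.816]
force: [-0.3, 0.6, 1.4]
grip_width: 0.0077
```

```bash
python3 -c "from h import *;feel(6);barrow(8)"
```

```text
t 11.8 pos [ 0.476 -0.096  0.155] rot [3.142 0.    1.816] F [0.075 0.72  1.376] M [ 0.029 -0.07   0.008] Mtool [-0.075  0.012 -0.008] Ftool [ 0.681  0.248 -1.376] sd [0.465 0.291 0.7  ] [0.026 0.014 0.037]
force at tag bar-x, eye nominal in tag: [ 0.074 -0.001  0.012]
col 304 (np.int64(426), np.int64(435)); col 305 (np.int64(426), np.int64(435)); col 329 (np.int64(426), np.int64(435)); col 331 (np.int64(426), np.int64(435)); col 333 (np.int64(426), np.int64(435)); (405, 60.2)(410, 63.0)(415, 65.8)(420, 68.6)(425, 71.4)(430, 74.3)
(405, 56.9)(410, 59.6)(415, 62.3)(420, 65.0)(425, 67.8)(430, 70.6)
```

Emit:
move_arm:
  jaw: [255,255,255]
  dp:
    - [0,0,0.002]
    - [0,0,0]
    - [0,0,0]
  rotation:
    - [0,0,0]
    - [0,0,0]
    - [0,0,0]

```text
clock: 12.28
position: [0.4759, -0.0963, 0.1537]
tool_rot: [-3.141, -0.0, 1.816]
force: [-0.1, 1.1, 1.1]
grip_width: 0.0077
```

```bash
python3 -c "from h import *;feel(6);barrow(9)"
```

```text
t 12.525 pos [ 0.476 -0.096  0.154] rot [-3.142 -0.     1.816] F [0.089 0.533 1.745] M [-0.099 -0.023 -0.004] Mtool [ 0.002 -0.102  0.004] Ftool [ 0.496  0.216 -1.745] sd [0.519 0.487 0.423] [0.031 0.02  0.021]
force at tag bar-x, eye nominal in tag: [ 0.074 -0.001  0.013]
col 304 (np.int64(428), np.int64(438)); col 305 (np.int64(428), np.int64(438)); col 329 (np.int64(429), np.int64(438)); col 331 (np.int64(429), np.int64(438)); col 333 (np.int64(429), np.int64(438)); (405, 58.9)(410, 61.6)(415, 64.4)(420, 67.1)(425, 70.0)(430, 72.8)
(405, 55.6)(410, 58.2)(415, 60.9)(420, 63.6)(425, 66.3)(430, 69.1)
```

Emit:
move_arm:
  jaw: [255,255,255,255]
  dp:
    - [0.002,0,0]
    - [0.002,0,0]
    - [0,0,0]
    - [0,0,0]
  rotation:
    - [0,0,0]
    - [0,0,0]
    - [0,0,0]
    - [0,0,0]

```text
clock: 13.12
position: [0.4751, -0.093, 0.1536]
tool_rot: [-3.141, -0.0, 1.816]
force: [-0.9, 2.2, 1.3]
grip_width: 0.0078
```

```bash
python3 -c "from h import *;feel(6);barrow(10)"
```

```text
t 13.375 pos [ 0.475 -0.093  0.154] rot [-3.142 -0.     1.816] F [-0.738  2.282  0.79 ] M [0.345 0.105 0.002] Mtool [ 0.018  0.361 -0.002] Ftool [ 2.393 -0.161 -0.79 ] sd [0.242 0.178 0.329] [0.032 0.031 0.016]
force at tag bar-x, eye nominal in tag: [ 0.077 -0.001  0.013]
col 304 (np.int64(435), np.int64(444)); col 305 (np.int64(435), np.int64(444)); col 329 (np.int64(435), np.int64(445)); col 331 (np.int64(435), np.int64(445)); col 333 (np.int64(435), np.int64(445)); (405, 58.8)(410, 61.6)(415, 64.3)(420, 67.1)(425, 69.9)(430, 72.8)
(405, 55.5)(410, 58.2)(415, 60.9)(420, 63.6)(425, 66.3)(430, 69.1)
```

Emit:
move_arm:
  jaw: [255,255,255,255]
  dp:
    - [0,0,0.0015]
    - [0,0,0]
    - [0,0,0.001]
    - [0,0,0]
  rotation:
    - [0,0,0]
    - [0,0,0]
    - [0,0,0]
    - [0,0,0]

```text
clock: 13.98
position: [0.4752, -0.0933, 0.1517]
tool_rot: [-3.142, 0.0, 1.816]
force: [-0.0, 1.6, 1.1]
grip_width: 0.008
```

```bash
python3 -c "from h import *;feel(6);barrow(11)"
```

```text
t 14.225 pos [ 0.475 -0.093  0.152] rot [ 3.142 -0.     1.816] F [-0.152  1.739  0.98 ] M [ 0.223  0.057 -0.026] Mtool [0.001 0.23  0.026] Ftool [ 1.724  0.275 -0.98 ] sd [0.177 0.281 0.443] [0.023 0.026 0.031]
force at tag bar-x, eye nominal in tag: [ 0.077 -0.001  0.015]
col 304 (np.int64(437), np.int64(447)); col 305 (np.int64(437), np.int64(447)); col 329 (np.int64(438), np.int64(447)); col 331 (np.int64(438), np.int64(447)); col 333 (np.int64(438), np.int64(447)); (405, 57.2)(410, 59.9)(415, 62.6)(420, 65.4)(425, 68.2)(430, 71.0)
(405, 53.9)(410, 56.5)(415, 59.2)(420, 61.9)(425, 64.6)(430, 67.3)
```

Emit:
move_arm:
  jaw: [255,255,255,255]
  dp:
    - [0,0,0.0015]
    - [0,0,0]
    - [0,0,0.001]
    - [0,0,0]
  rotation:
    - [0,0,0]
    - [0,0,0]
    - [0,0,0]
    - [0,0,0]

```text
clock: 14.82
position: [0.4752, -0.0933, 0.1497]
tool_rot: [3.141, 0.0, 1.816]
force: [0.5, -0.5, 1.9]
grip_width: 0.0077
```

```bash
python3 -c "from h import *;feel(6);barrow(12)"
```

```text
t 15.075 pos [ 0.475 -0.093  0.15 ] rot [3.141 0.    1.816] F [-0.239  0.136  2.663] M [-0.192 -0.02   0.014] Mtool [ 0.027 -0.191 -0.014] Ftool [ 0.19  -0.198 -2.663] sd [0.396 0.323 0.522] [0.035 0.029 0.024]
force at tag bar-x, eye nominal in tag: [ 0.077 -0.001  0.017]
col 304 (np.int64(441), np.int64(450)); col 305 (np.int64(441), np.int64(450)); col 329 (np.int64(441), np.int64(451)); col 331 (np.int64(441), np.int64(451)); col 333 (np.int64(441), np.int64(450)); (405, 55.6)(410, 58.3)(415, 60.9)(420, 63.6)(425, 66.4)(430, 69.2)
(405, 52.3)(410, 54.9)(415, 57.5)(420, 60.1)(425, 62.8)(430, 65.5)
```

Emit:
move_arm:
  jaw: [255,255,255,255]
  dp:
    - [0.002,0,0]
    - [0.002,0,0]
    - [0,0,0]
    - [0,0,0]
  rotation:
    - [0,0,0]
    - [0,0,0]
    - [0,0,0]
    - [0,0,0]

```text
clock: 15.68
position: [0.4742, -0.0902, 0.1496]
tool_rot: [-3.141, -0.0, 1.816]
force: [0.1, -0.3, -1.9]
grip_width: 0.0078
```

```bash
python3 -c "from h import *;feel(6);barrow(13)"
```

```text
t 15.925 pos [ 0.474 -0.09   0.15 ] rot [-3.142 -0.     1.816] F [ 0.44   0.389 -1.648] M [ 0.001  0.006 -0.006] Mtool [0.006 0.002 0.006] Ftool [0.271 0.522 1.648] sd [0.565 0.521 0.223] [0.027 0.043 0.018]
force at tag bar-x, eye nominal in tag: [ 0.08  -0.001  0.017]
col 304 (np.int64(446), np.int64(451)); col 305 (np.int64(446), np.int64(451)); col 329 (np.int64(402), np.int64(452)); col 331 (np.int64(447), np.int64(451)); col 333 (np.int64(447), np.int64(451)); (405, 55.6)(410, 58.2)(415, 60.9)(420, 63.6)(425, 66.3)(430, 69.1)
(405, 52.2)(410, 54.8)(415, 57.4)(420, 60.1)(425, 62.7)(430, 65.4)
```

The force has dropped to the bare tag weight, so the gate has snapped shut behind the bar. I move on into the bow.

Emit:
move_arm:
  jaw: [255,255,255,255]
  dp:
    - [0.002,0,0]
    - [0.002,0,0]
    - [0,0,0]
    - [0,0,0]
  rotation:
    - [0,0,0]
    - [0,0,0]
    - [0,0,0]
    - [0,0,0]

```text
clock: 16.52
position: [0.4736, -0.087, 0.1497]
tool_rot: [3.142, -0.0, 1.816]
force: [-0.1, 0.2, -1.9]
grip_width: 0.0078
```

```bash
python3 -c "from h import *;feel(6)"
```

```text
t 16.775 pos [ 0.474 -0.087  0.15 ] rot [ 3.142 -0.     1.816] F [-0.01   0.131 -1.744] M [ 0.045 -0.006  0.001] Mtool [-0.017  0.042 -0.001] Ftool [0.129 0.022 1.744] sd [0.562 0.288 0.453] [0.039 0.03  0.037]
force at tag bar-x, eye nominal in tag: [ 0.083 -0.001  0.017]
```

Emit:
move_arm:
  jaw: [255,255,255]
  dp:
    - [-0.0004,0,0.0122]
    - [0,0,0]
    - [0,0,0]
  rotation:
    - [0,-0.0444,0]
    - [0,0,0]
    - [0,0,0]

```text
clock: 17.2
position: [0.4737, -0.0872, 0.14]
tool_rot: [-3.141, 0.139, 1.817]
force: [-0.8, 0.2, -2.9]
grip_width: 0.0076
```

```bash
python3 -c "from h import *;feel(4);print(tagpt(bot.observe(),.083,0,.0195))"
```

```text
t 17.35 pos [ 0.474 -0.088  0.14 ] rot [-3.142  0.139  1.814] F [-0.147 -0.371 -2.155] M [0.208 0.064 0.006] Mtool [ 0.011  0.217 -0.007] Ftool [-0.023 -0.232  2.179] sd [0.604 0.393 0.449] [0.01  0.015 0.024]
force at tag bar-x, eye nominal in tag: [ 0.082 -0.002  0.017]
[ 0.49  -0.156  0.147]
```

Emit:
move_arm:
  jaw: [255,255,255,255]
  dp:
    - [-0.0004,0,0.0122]
    - [-0.0004,0,0.0122]
    - [0,0,0]
    - [0,0,0]
  rotation:
    - [0,-0.0444,0]
    - [0,-0.0444,0]
    - [0,0,0]
    - [0,0,0]

```text
clock: 17.9
position: [0.4747, -0.0923, 0.1211]
tool_rot: [-3.141, 0.415, 1.816]
force: [-0.2, -0.2, -1.3]
grip_width: 0.0079
```

```bash
python3 -c "from h import *;feel(4);print(tagpt(bot.observe(),.083,0,.0195))"
```

```text
t 18.05 pos [ 0.475 -0.093  0.121] rot [3.141 0.416 1.813] F [-0.261 -0.213 -1.663] M [0.542 0.127 0.006] Mtool [-0.008  0.557 -0.002] Ftool [ 0.54  -0.305  1.579] sd [0.39  0.078 0.241] [0.014 0.013 0.034]
force at tag bar-x, eye nominal in tag: [ 0.081 -0.002  0.018]
[ 0.49  -0.156  0.147]
```

Emit:
move_arm:
  jaw: [255,255,255,255]
  dp:
    - [-0.0004,0,0.0122]
    - [-0.0004,0,0.0122]
    - [0,0,0]
    - [0,0,0]
  rotation:
    - [0,-0.0444,0]
    - [0,-0.0444,0]
    - [0,0,0]
    - [0,0,0]

```text
clock: 18.6
position: [0.477, -0.1018, 0.1044]
tool_rot: [-3.141, 0.694, 1.815]
force: [-0.3, -0.7, -1.1]
grip_width: 0.0078
```

Run:
```python
from h import *
feel(4);o=bot.observe();print(tagpt(o,.083,0,.0195))
s=grab_frame("side");w=grab_frame("wrist");p=proj("side",[tagpt(o,.04,0,.02)])[0].astype(int);x,y=p-[60,45]
cv2.imwrite("pics/c14.png",np.hstack([cv2.resize(s[y:y+90,x:x+120],(400,300),interpolation=2),cv2.resize(w,(400,300))]))
```

```text
t 18.75 pos [ 0.477 -0.102  0.105] rot [3.14  0.695 1.813] F [ 0.371 -0.062 -1.823] M [ 0.878  0.214 -0.024] Mtool [0.013 0.904 0.022] Ftool [1.053 0.343 1.496] sd [0.665 0.395 0.45 ] [0.026 0.027 0.017]
force at tag bar-x, eye nominal in tag: [ 0.081 -0.002  0.018]
[ 0.491 -0.156  0.148]
```

View pics/c14.png

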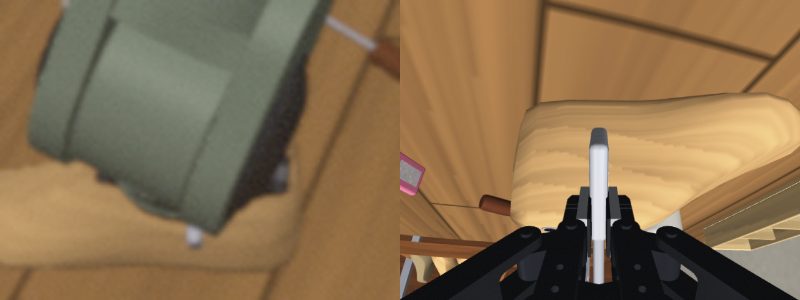

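Side: the arm covers the hook, with the plate at about (192,235) in the crop. Wrist: the tag is still square in the jaws with the last beyond it. I carry on tilting.

Emit:
move_arm:
  jaw: [255,255,255]
  dp:
    - [-0.0004,0,0.0122]
    - [0,0,0]
    - [0,0,0]
  rotation:
    - [0,-0.0444,0]
    - [0,0,0]
    - [0,0,0]

```text
clock: 19.27
position: [0.4786, -0.1076, 0.097]
tool_rot: [-3.14, 0.833, 1.817]
force: [0.8, -0.8, -2.1]
grip_width: 0.0077
```

```bash
python3 -c "from h import *;feel(4);print(tagpt(bot.observe(),.083,0,.0195))"
```

```text
t 19.425 pos [ 0.479 -0.108  0.098] rot [3.14  0.834 1.814] F [ 0.482 -0.316 -1.537] M [1.027 0.233 0.018] Mtool [-0.028  1.052  0.005] Ftool [0.855 0.39  1.346] sd [0.496 0.55  0.352] [0.022 0.025 0.027]
force at tag bar-x, eye nominal in tag: [ 0.081 -0.001  0.018]
[ 0.491 -0.155  0.148]
```

Emit:
move_arm:
  jaw: [255,255,255,255]
  dp:
    - [-0.0002,0,0.0061]
    - [0.0025,0,0]
    - [0,0,0]
    - [0,0,0]
  rotation:
    - [0,-0.0222,0]
    - [0,0,0]
    - [0,0,0]
    - [0,0,0]

```text
clock: 19.98
position: [0.4795, -0.1098, 0.0923]
tool_rot: [3.141, 0.904, 1.816]
force: [-0.9, 3.5, 0.3]
grip_width: 0.0078
```

```bash
python3 -c "from h import *;feel(6);print(tagpt(bot.observe(),.083,0,.0195))"
```

```text
t 20.225 pos [ 0.479 -0.11   0.092] rot [3.141 0.905 1.816] F [-0.319  3.89   0.062] M [1.351 0.188 0.202] Mtool [-0.248  1.357 -0.01 ] Ftool [ 2.329  0.635 -3.068] sd [0.473 0.326 0.272] [0.044 0.051 0.052]
force at tag bar-x, eye nominal in tag: [ 0.083 -0.001  0.018]
[ 0.49  -0.154  0.146]
```

Emit:
move_arm:
  jaw: [215,190,170,170]
  dp:
    - [0,0,0]
    - [0,0,0]
    - [0,0,0]
    - [0,0,0]
  rotation:
    - [0,0,0]
    - [0,0,0]
    - [0,0,0]
    - [0,0,0]
  squeeze: 20

```text
clock: 20.78
position: [0.4793, -0.1101, 0.0922]
tool_rot: [-3.141, 0.906, 1.816]
force: [-0.1, 0.5, 0.3]
grip_width: 0.0287
```

Run:
```python
from h import *
feel(3);w=grab_frame("wrist");cv2.imwrite("pics/c15.png",w)
```

```text
t 20.875 pos [ 0.479 -0.11   0.092] rot [-3.141  0.906  1.816] F [ 0.082 -0.217 -0.035] M [0.825 0.197 0.014] Mtool [-0.017  0.848 -0.001] Ftool [-0.115  0.026  0.203] sd [0.355 0.535 0.281] [0.013 0.041 0.048]
force at tag bar-x, eye nominal in tag: [ 0.083 -0.001  0.018]
```

View pics/c15.png

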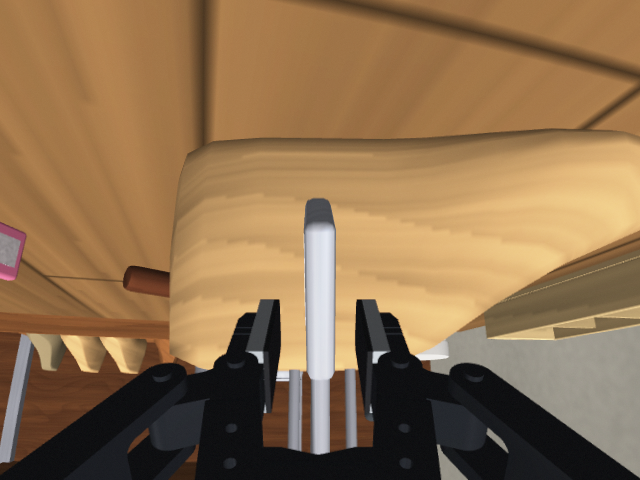

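The tag is free of the jaws at (318,290), with its hook between the eye's legs. I back straight out along the tool axis.

Emit:
move_arm:
  jaw: [170,170,170,170,170,170,170,170]
  dp:
    - [0,0,-0.02]
    - [0,0,-0.04]
    - [0,0,-0.05]
    - [0,0,-0.05]
    - [0,0,-0.05]
    - [0,0,-0.05]
    - [0,0,0]
    - [0,0,0]
  rotation:
    - [0,0,0]
    - [0,0,0]
    - [0,0,0]
    - [0,0,0]
    - [0,0,0]
    - [0,0,0]
    - [0,0,0]
    - [0,0,0]

```text
clock: 21.98
position: [0.4393, 0.0486, 0.2206]
tool_rot: [-3.141, 0.906, 1.817]
force: [-0.7, -0.7, 1.1]
grip_width: 0.0286
```

Run:
```python
from h import *
feel(3);o=bot.observe();c=calibration("wrist")
w=grab_frame("wrist");t=grab_frame("top");s=grab_frame("side");cv2.imwrite("pics/s16.png",s);cv2.imwrite("pics/w16.png",w)
p=proj(c,[[.485,-.13,.12]])[0].astype(int);q=proj("top",[[.485,-.13,.12]])[0].astype(int);r=proj("side",[[.485,-.13,.12]])[0].astype(int);print(p,q,r)
def cr(f,p,a,b):
    x=int(np.clip(p[0]-a,0,640-2*a));y=int(np.clip(p[1]-b,0,480-2*b));return cv2.resize(f[y:y+2*b,x:x+2*a],(400,300),interpolation=2)
cv2.imwrite("pics/c16.png",np.vstack([np.hstack([cr(w,p,120,90),cr(w,p,320,240)]),np.hstack([cr(t,q,60,45),cr(s,r,60,45)])]))
```

```text
t 22.075 pos [0.439 0.048 0.22 ] rot [-3.14   0.906  1.817] F [-0.682 -0.489  0.155] M [ 0.825  0.18  -0.003] Mtool [-0.014  0.844  0.021] Ftool [-0.312 -0.78   0.149] sd [0.156 0.258 0.661] [0.012 0.027 0.031]
force at tag bar-x, eye nominal in tag: [ 0.083 -0.002 -0.189]
[319 238] [383 239] [342 196]
```

View pics/c16.png

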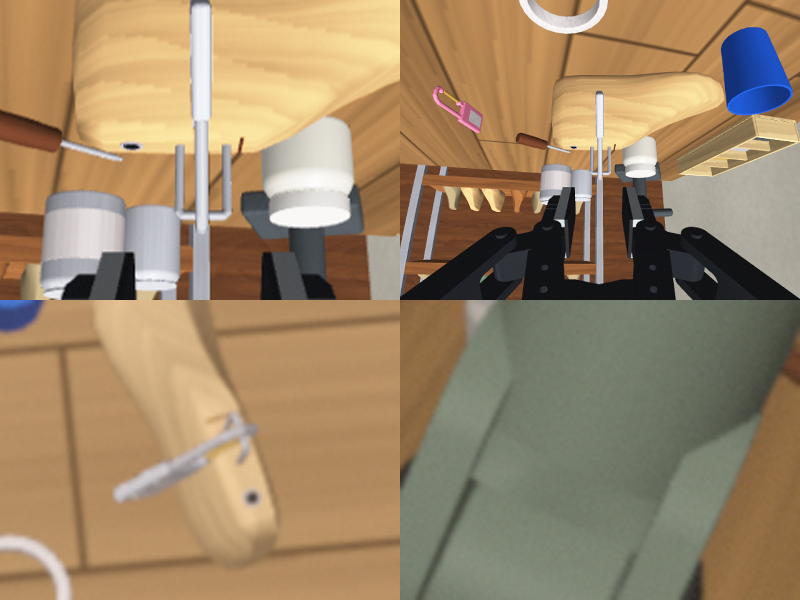

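The tag hangs by its hook over the eye's bar: wrist crop (200,215), top crop bow (250,428). The plate leans on the last's side, and the last is upright and in place. I check that it is at rest and hand in.

Run:
```python
from h import *
from workcell import workorder
a=grab_frame("wrist");[grab_frame("top") for _ in range(6)];b=grab_frame("wrist")
print("moved px",(cv2.absdiff(a,b).max(2)[150:400,250:390]>60).sum(), bot.observe()["clock"])
t=grab_frame("top");t0=cv2.imread("pics/top0.png")
g=lambda f:np.float32(cv2.cvtColor(f[170:215,350:385],6));print("last shift px",cv2.phaseCorrelate(g(t0),g(t)))
print(workorder.job_done())
```

```text
moved px 95 22.675
last shift px ((0.034068966782555776, 0.4860239937701323), 0.9764801016560307)
the job is handed in; nothing more can be done
None
```

I took the hook tag out of the rack and clipped it onto the standing last's eye, and I handed the job in at about 22.7 s. The hand-in reports no verdict, so what follows rests on my own checks.

**What I did:** I found the bar by feel at about 0.147 to 0.149 m and pressed the gate on it in 1–2 mm steps. I saw at most about 4.5 N from the last, averaged between moves. The force then dropped to the tag's bare weight, which I took as the gate springing shut behind the bar. I swung the tag down until it leaned lightly on the last's side, let go and backed straight out.

**What the last checks showed:**
- **Hanging:** the wrist and top pictures show the hook over the bar, the plate leaning on the last's side about 38° from upright, and the jaws clear of it.
- **Last:** it stands upright and moved about 0.5 pixel, roughly 1 mm.

**What was not clean:**
- **Sideways force:** while pressing I read about 2.4 N sideways, which I could not fully explain.
- **Bar position:** my estimates of where the bar sat along the hook differed by 3–4 mm.
- **Gate:** I inferred that it is shut from the force drop. A brass strip shows in the last top view, but I did not measure its angle.
- **At rest:** comparing two wrist frames, 95 of 35,000 pixels changed. I took that for image noise and did not check it further.

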